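# Put the bench kit back in its holders

### The job

Put the four loose things away, each in the grey holder made for it: the dark jar upright in the larger round cup, the metal die upright in the smaller round cup, the blue packet lying flat in the oblong tray, and the marker pen lying lengthwise across both saddles of the pen rest, its middle over the rest's middle. Each must sit down on its holder's floor, released; keep the jar upright all the while, and leave the glass bottle and the dish stack where they are.

Things in the scene. Friction and masses are not known exactly. Their poses are not given: they have to be found in the camera images.
- dark_jar: Upright round jar with dark contents and a clear cap, 43 mm diameter, 80 mm tall, loose, about 0.12 kg; stands on the worktop. Origin: centre of its underside; z up along the jar. Grip round the body, about 40 to 50 mm up.
- press_die: Upright plain light-metal cylinder (die sleeve of the bench press), 30 mm diameter, 79 mm tall, loose, about 0.3 kg; stands on the worktop. Origin: centre of its underside; z up along its axis. Grip round the body, about 40 to 50 mm up.
- blade_packet: Flat blue packet lying on the worktop, rigid, 98 mm (its x) by 27 mm (its y) by 9 mm high, loose, about 0.03 kg. Origin: centre of its underside; z up. Grip across the 27 mm width at mid length.
- marker: Marker pen with a white barrel and black cap lying on the worktop, 137 mm long (its y) by 12 mm wide (its x) by 13 mm high, loose, about 0.02 kg; it does not roll. Origin: underside at mid length; z up. Grip across its width at mid length.
- jar_nest: Larger of two round grey open cups, fixed to the worktop, for the jar: inside diameter 58 mm, outside 66 mm with a 78 mm foot flange 3 mm thick, rim 18 mm above the worktop, inner floor 5 mm above the worktop with a dark disc on it. Origin: centre of its underside, on the worktop; z up.
- die_nest: Smaller of two round grey open cups, fixed to the worktop, for the metal die: inside diameter 44 mm, outside 52 mm with a 64 mm foot flange 3 mm thick, rim 18 mm above the worktop, inner floor 5 mm above the worktop with a dark disc on it. Origin: centre of its underside, on the worktop; z up.
- packet_tray: Low oblong grey tray fixed to the worktop, for the packet: 122 mm (its x) by 50 mm (its y) outside, floor 8 mm above the worktop with a dark strip on it, inside space 114 mm by 42 mm, rim 18 mm above the worktop. The middle 74 mm of both long sides has no rim, for the fingers. Origin: centre of its underside, on the worktop; z up.
- pen_rest: Grey rest for the marker pen, fixed to the worktop: base plate 44 mm (its x) by 108 mm (its y), 6 mm thick, with two U-shaped saddles, each 12 mm thick, 42 mm either side of the origin along y. Saddle floors 24 mm above the worktop, 28 mm wide, walls up to 36 mm. The pen lies along y; fingers pass between the saddles. Origin: centre of its underside, on the worktop; z up.
- media_bottle: Bystander: clear glass bottle with an orange screw cap, 86 mm diameter, 175 mm tall, loose; leave it alone. Origin: centre of its underside.
- dish_stack: Bystander: short stack of clear dishes with green tape, 97 mm diameter, 49 mm tall, loose; leave it alone. Origin: centre of its underside.
Not all that is in view belongs to the job. Leave any brown look-alike of the press_die alone.

How it is judged:
At the end, for the whole second after the job is handed in: Each thing rests, released and still, on its own holder's floor (height 4 mm), level or upright within 0.12 rad: jar and die within 10 mm of the centre, packet 12 mm, marker 15 mm; packet and marker along their holders within 0.25 rad, either way round (horizontal distance between dark_jar and jar_nest below 0.01 m and z of dark_jar in the frame of jar_nest between 0.001 and 0.009 m and angle between each of dark_jar, press_die, blade_packet, marker's own z axis and vertical below 0.12 rad and linear speed of each of dark_jar, press_die, blade_packet, marker below 0.02 m/s and contact force between each of dark_jar, press_die, blade_packet, marker and the fingers below 0.05 N and horizontal distance between press_die and die_nest below 0.01 m and z of press_die in the frame of die_nest between 0.001 and 0.009 m and horizontal distance between blade_packet and packet_tray below 0.012 m and z of blade_packet in the frame of packet_tray between 0.004 and 0.012 m and horizontal distance between marker and pen_rest below 0.015 m and z of marker in the frame of pen_rest between 0.02 and 0.028 m and angle between the x axis of blade_packet and the x axis of packet_tray, either way round below 0.25 rad and angle between the y axis of marker and the y axis of pen_rest, either way round below 0.25 rad); the robot touches nothing.
It fails at once if the bottle was moved more than 20 mm (distance of media_bottle from where it was at the start of the episode above 0.02 m).
It fails at once if the dish stack was moved more than 20 mm (distance of dish_stack from where it was at the start of the episode above 0.02 m).
It fails at once if the jar was tipped by more than 0.6 rad (angle between dark_jar's own z axis and vertical above 0.6 rad).
It also fails if it takes over 120 s, if anything falls off the work surface, if the arm or the gripper's body presses on something with over 40 N, if the wrist force passes 120 N, or if a joint passes its speed limit or range.

### The arm

A 6-joint arm with a two-finger parallel gripper is mounted at the origin on a cart in front of the work surface, level with it; the furniture and walls round the work are solid. World frame = base frame: x ahead of the robot, y to its left, z up, the work surface at z = 0. Lengths are in m, angles in rad, forces in N, time in s.
With the tool pointing down it reaches from about 0.35 to 0.775 m from the base axis. Payload 5.5 kg.
Tool frame: the origin (TCP) lies midway between the tips of the shut fingers; the grasp point (between the pads) lies 19 mm behind it; z points along the fingers, x is the direction in which the jaws open and shut, and the axes are right-handed (so a half turn about z gives the same grasp; the last joint's range is limited). The gripper opens to 85 mm and grips with 20 to 120 N. Pads are 22 mm wide; open, the fingers measure 114 mm over their backs; the gripper's body (76 mm by 85 mm) begins 54 mm behind the grasp point. The pads swing forward as they close: fully open they stand 13 mm farther back than shut.
Start: joints at [1.129, 0.313, 0.046, 1.304, 0, 1.431], TCP at [0.171, 0.549, 0.231] pointing down, gripper open.
Joint ranges: [-2.76, 2.76], [-0.86, 1.69], [-1.03, 1.26], [-2.2, 2.34], [-1.47, 1.5], [-3.14, 3.14]. Speed limits (rad/s): [2.57, 2.57, 3.14, 3.14, 3.14, 3.14].

### API

Orientations are given as a unit quaternion [w, x, y, z].
In Python, from workcell import env gives the robot as it stands.
- The arm moves only by the tool servo_tool, never from a script. Its argument "targets" is a list of rows, each an object with "xyz": the shift along the tool's x, y, z in m, a list of three; "twist": the turn, a rotation vector about the tool's x, y, z in rad, a list of three; "jaw": the opening, from 0 (shut) to 1 (fully open). A call has 1 to 12 rows; each row is the pose to reach, as a shift and turn from the pose commanded when the call began, along the tool's axes at that moment; what a row does not reach only later rows make up. A row lasts 1/12 s, in which the tool goes at most 41.7 mm and 7.16 degrees, less where a joint would pass 70% of its speed; a pose out of reach is approached as far as the arm can. A call with a gripper value outside its range is refused whole. The fingers move at their own pace and stop on an object; "squeeze" is the grip in N (left out, the last holds). Time passes only in rows, so rows that repeat a pose let the fingers close. It gives the time, the measured TCP pose, the force and the opening at its end, in the units of the state.
- env.get_state(): the state, without advancing time (a new reading comes with each control period).
- env.read_camera(name): name is "side" or "top"; returns a dict with "color" (400x640x3 uint8, red, green, blue), "depth" (400x640 float32, m along the optical axis (not along the pixel's ray), 0 where there is no reading), "fx", "fy", "cx", "cy" (pixels), "eye" and "attitude" of the camera in the world. Camera axes: x right, y down, z forward; pixel columns grow to the right and rows downward; lengths in m; the calibration is good to about 2 mm. A picture is of the moment at which its call begins.
- env.hand_in(): hands the job in, once; it reports no verdict.
The state is a dict: "clock": time; "joint_pos": joint angles; "qvel": joint speeds; "tau": joint torques, N m; "tcp_pos": TCP position; "orientation": TCP orientation; "wrist_force": force on the tool from outside, world axes, zero at the start; "ft_torque": the same for the moment, N m; "finger_gap": finger opening in m.
Only numpy, scipy, OpenCV 4.12 (cv2) and the standard library are available. Lean on these libraries where they do the work, as an engineer would, in place of code of your own. Each camera call takes 0.05 s, during which the arm holds its last target. There are 200 camera calls.

## Working session

There is one attempt and no reset: what is moved stays moved. The work goes in short steps, Python scripts to look and compute and a tool call to move; the robot and the scene stay as the last step left them, time stands still between calls to the robot, and variables do not carry over. Pictures are saved under pics/ and viewed, about 12 in all and at most 16, crops included, and the job is handed in when it is done.

Besides the shell and the picture viewer there is one more tool, called by a JSON object that holds its "api" and its "payload". servo_tool: Moves the arm, as the interface text tells. Its arguments: {"type":"object","properties":{"targets":{"type":"array","items":{"type":"object","properties":{"xyz":{"type":"array","items":{"type":"number"}},"twist":{"type":"array","items":{"type":"number"}},"jaw":{"type":"number"}}}},"squeeze":{"type":"number"}},"required":["targets"]}

```bash
mkdir -p pics; ls; python3 - <<'E'
from workcell import env
import cv2,numpy as np
print(env.get_state())
for n in("top","side"):
    c=env.read_camera(n); cv2.imwrite(f"pics/{n}0.png",c["color"][:,:,::-1]); np.savez(f"{n}0.npz",**c)
    print(n,{k:c[k] for k in c if k not in("color","depth")})
E
```

```text
pics
{'clock': 0.0, 'joint_pos': array([ 1.12938973e+00,  3.13989028e-01,  4.49550898e-02,  1.30355445e+00,
       -2.98108139e-06,  1.43117167e+00]), 'qvel': array([-0.0011553 ,  0.0014111 , -0.00026585, -0.00127604,  0.00287518,
       -0.00112658]), 'tau': array([-2.75523225e-04, -4.80625319e+01,  2.98534405e+01,  1.94529112e-02,
       -4.73687419e-05,  5.01410369e-06]), 'tcp_pos': array([0.1707093 , 0.54854823, 0.23040554]), 'orientation': array([ 4.26863124e-04,  8.05363595e-01,  5.92780462e-01, -7.87823092e-04]), 'wrist_force': array([-0.91871972, -0.05433595, -0.18453129]), 'ft_torque': array([0.00680771, 0.0215366 , 0.0579989 ]), 'finger_gap': 0.08546818482586319}
top {'fx': 377.3314424853983, 'fy': 377.3314424853983, 'cx': 317.18956865886935, 'cy': 195.9351991321157, 'eye': array([ 0.38398889, -0.09960113,  0.99025643]), 'attitude': array([-0.05722463,  0.70616043, -0.70366232,  0.05405671])}
side {'fx': 496.78571584857673, 'fy': 496.78571584857673, 'cx': 312.64423253067685, 'cy': 203.28739916936917, 'eye': array([-0.01711976, -1.32451122,  0.68740252]), 'attitude': array([-0.5190339 ,  0.82707581, -0.18220957,  0.11553826])}
```

View pics/top0.png

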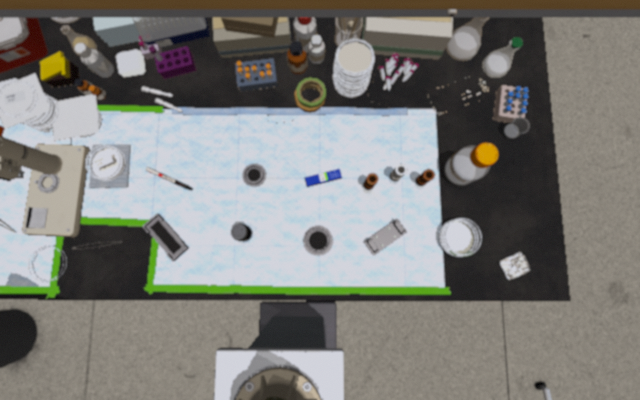

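View pics/side0.png

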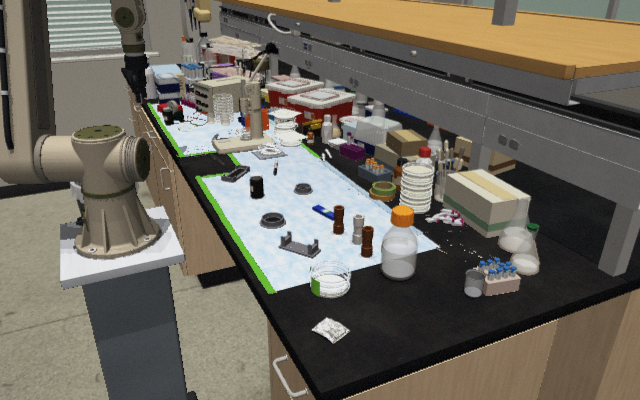

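Top view shows: jar (241,232), larger cup (318,240), smaller cup (255,175), packet (323,178), tray (166,237), pen (170,178), pen rest (385,236). Candidates for the die: (397,174) light metal, and brown look-alikes at (371,181) and (425,177). I choose (397,174). The pen could be confused with the white sticks at (157,92) or the wire at (97,244). The side view agrees (silver die at 358,230 between the browns). I'll check this in a close crop.

```bash
cat > h.py <<'E'
import numpy as np,cv2
from scipy.spatial.transform import Rotation as R
def rot(q): return R.from_quat(np.r_[q[1:],q[0]])
def ray(c,uv,z):
    uv=np.atleast_2d(uv).astype(float)
    d=np.c_[(uv[:,0]-c["cx"])/c["fx"],(uv[:,1]-c["cy"])/c["fy"],np.ones(len(uv))]
    d=rot(c["attitude"]).apply(d); t=(z-c["eye"][2])/d[:,2]
    return c["eye"]+t[:,None]*d
def proj(c,p):
    q=rot(c["attitude"]).inv().apply(np.atleast_2d(p)-c["eye"])
    return np.c_[q[:,0]/q[:,2]*c["fx"]+c["cx"],q[:,1]/q[:,2]*c["fy"]+c["cy"]]
def pts(c):
    v,u=np.mgrid[:400,:640]; d=c["depth"]
    q=np.stack([(u-c["cx"])/c["fx"]*d,(v-c["cy"])/c["fy"]*d,d],-1).reshape(-1,3)
    return (rot(c["attitude"]).apply(q)+c["eye"]).reshape(400,640,3)
E
python3 - <<'E'
from h import *
c=dict(np.load("top0.npz")); P=pts(c)
for n,u,v in [("jar",241,232),("jnest",318,240),("dnest",255,175),("packet",323,178),("tray",166,237),("pen",170,178),("rest",385,236),("die",397,174),("br1",371,181),("br2",425,177),("bottle",486,155),("dish",460,237),("mat",280,210)]:
    print(n,P[v,u].round(3))
im=c["color"][:,:,::-1]
def crop(x,y,w,h,s): return cv2.resize(im[y:y+h,x:x+w],None,fx=s,fy=s,interpolation=cv2.INTER_CUBIC)
a=np.vstack([crop(140,155,160,110,5)[:,:800][:275+275],]) 
b=crop(300,155,145,110,5)
cv2.imwrite("pics/cropL.png",a);cv2.imwrite("pics/cropR.png",b)
E
```

```text
jar [0.44  0.088 0.08 ]
jnest [ 0.425 -0.097  0.006]
dnest [ 0.384 -0.1    0.99 ]
packet [ 0.588 -0.11   0.01 ]
tray [0.431 0.297 0.007]
pen [0.587 0.297 0.008]
rest [ 0.436 -0.272  0.004]
die [ 0.586 -0.293  0.072]
br1 [ 0.58  -0.237  0.009]
br2 [ 0.577 -0.361  0.079]
bottle [ 0.607 -0.471  0.173]
dish [ 0.434 -0.467  0.003]
mat [0.503 0.003 0.   ]
```

View pics/cropL.png

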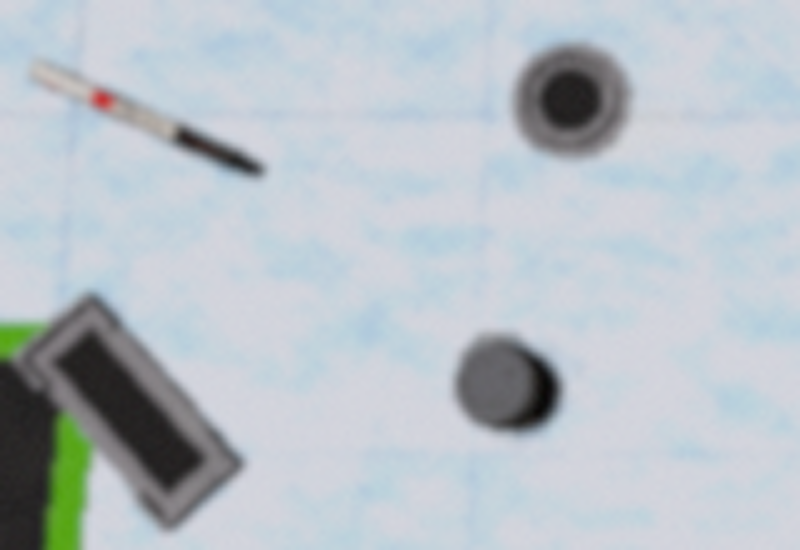

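View pics/cropR.png

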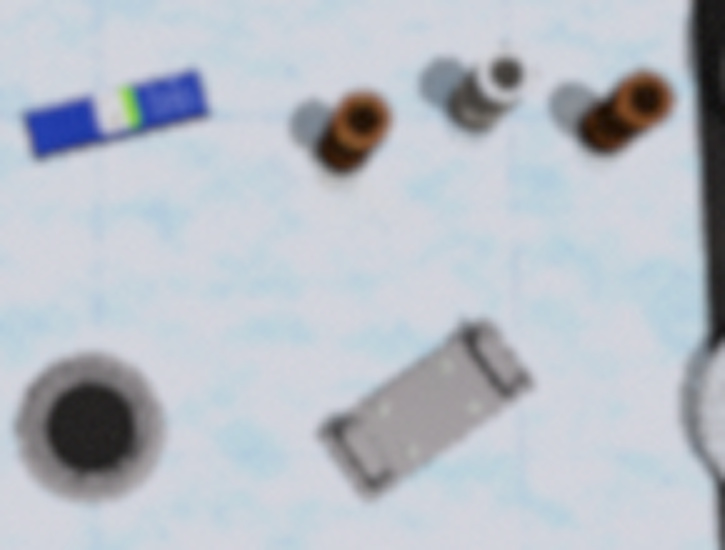

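Crops confirm it: the silver ring-topped die sits between two brown look-alikes. The dark discs and strip in the cups and tray, and four screw dots on the pen rest, are all usable. Measuring now.

```bash
python3 - <<'E'
from h import *
c=dict(np.load("top0.npz")); P=pts(c); im=c["color"].astype(int); Z=P[...,2]
hsv=cv2.cvtColor(c["color"],cv2.COLOR_RGB2HSV)
def win(m,u,v,r):
    w=np.zeros_like(m); w[v-r:v+r,u-r:u+r]=m[v-r:v+r,u-r:u+r]; return w
def cen(m,z,n,hull=False):
    k=cv2.findContours(m.astype(np.uint8),0,1)[0]; k=max(k,key=cv2.contourArea)
    M=cv2.moments(k); uv=np.array([M["m10"],M["m01"]])/M["m00"]
    W=ray(c,k[:,0,:],z)[:,:2].astype(np.float32); r=cv2.minAreaRect(W*1000)
    print(n,uv.round(1),ray(c,uv,z)[0].round(4),"size",np.round(r[1],0),"ang",round(r[2],1),"rc",np.round(r[0],1)); return k
for n,u,v,r,z in [("jar",241,232,18,.08),("die",400,170,11,.079),("br1",372,179,14,.079),("br2",428,175,14,.079)]:
    m=win((Z>.06)&(Z<.1),u,v,r); cen(m,z,n)
    q=P[m]; print("   depth pts",np.median(q,0).round(4),len(q))
V=hsv[...,2]
for n,u,v,r,z in [("jnest",318,240,16,.005),("dnest",254,175,12,.005),("tray",166,237,24,.008)]:
    cen(win(V<75,u,v,r),z,n)
cen(win((hsv[...,1]>130)&(hsv[...,0]>30),323,178,22),.009,"packet")
f=lambda a,x0:np.array([[x0+(x+.5)/5-.5,155+(y+.5)/5-.5] for x,y in a])
e=ray(c,f([(33,68),(263,172)],140),.007); print("pen",e.round(4),e.mean(0).round(4),np.linalg.norm(e[1]-e[0]))
s=ray(c,f([(448,366),(474,405),(385,410),(414,452)],300),.006);print("rest",s.mean(0).round(4),(s[0]-s[2]).round(4),(s[1]-s[3]).round(4))
t=ray(c,f([(472,318),(535,382),(318,432),(372,498)],300),.02);print("restcorners",t.mean(0).round(4),(t[0]-t[2]).round(4),(t[1]-t[3]).round(4))
E
```

```text
jar [238.9 231. ] [0.4425 0.0932 0.08  ] size [42. 40.] ang 46.2 rc [442.5  92.8]
   depth pts [0.4425 0.0931 0.0788] 251
die [400.3 169.6] [ 0.5952 -0.3002  0.079 ] size [28. 33.] ang 44.8 rc [ 595.6 -300.8]
   depth pts [ 0.5965 -0.3014  0.0777] 109
br1 [371.9 178.5] [ 0.5726 -0.2298  0.079 ] size [28. 30.] ang 0.2 rc [ 572.7 -230. ]
   depth pts [ 0.5735 -0.2302  0.0782] 97
br2 [428.  174.6] [ 0.5829 -0.3681  0.079 ] size [28. 34.] ang 43.3 rc [ 582.6 -368.6]
   depth pts [ 0.5842 -0.3697  0.0778] 113
jnest [317.9 240.2] [ 0.4242 -0.0971  0.005 ] size [44. 42.] ang 45.2 rc [424.1 -96.8]
dnest [253.6 174.5] [0.5979 0.0751 0.005 ] size [30. 29.] ang 1.6 rc [597.9  75.4]
tray [165.4 236.8] [0.4315 0.2987 0.008 ] size [92. 25.] ang 43.5 rc [431.8 299. ]
packet [312.1 180.2] [ 0.5822 -0.0812  0.009 ] size [22. 33.] ang 16.4 rc [582.8 -81.5]
pen [[0.6138 0.3628 0.007 ]
 [0.5577 0.2364 0.007 ]] [0.5858 0.2996 0.007 ] 0.13827270549199414
rest [ 0.435 -0.273  0.006] [ 0.0229 -0.0333  0.    ] [ 0.0243 -0.0317  0.    ]
restcorners [ 0.4348 -0.2676  0.02  ] [ 0.0587 -0.0802  0.    ] [ 0.0591 -0.0847  0.    ]
```

```bash
cat >> h.py <<'E'
def go(x,y,z,psi):
    from workcell import env
    s=env.get_state(); Rc=rot(s["orientation"])
    a=np.radians(psi); X=np.array([np.cos(a),np.sin(a),0]); D=np.array([0,0,-1.])
    Rt=R.from_matrix(np.c_[X,np.cross(D,X),D])
    d=Rc.inv().apply(np.array([x,y,z])-s["tcp_pos"])
    print("t",round(s["clock"],2),"tcp",s["tcp_pos"].round(4),"F",s["wrist_force"].round(1),"gap",round(s["finger_gap"],4),"q1,q6",s["joint_pos"][[0,5]].round(2))
    print("xyz",d.round(4),"twist",(Rc.inv()*Rt).as_rotvec().round(3))
E
python3 - <<'E'
from h import *
c=dict(np.load("top0.npz"))
f=lambda a,x0:np.array([[x0+(x+.5)/5-.5,155+(y+.5)/5-.5] for x,y in a])
k=ray(c,f([(25,112),(200,70),(210,115),(37,157)],300),.007);print(k.mean(0).round(4),np.linalg.norm(k[1]-k[0]),np.degrees(np.arctan2(*(k[1]-k[0]+k[2]-k[3])[1::-1])))
k=ray(c,f([(90,290),(243,463),(168,532),(16,358)],140),.018);print(k.mean(0).round(4),np.linalg.norm(k[1]-k[0]),np.degrees(np.arctan2(*(k[0]-k[1]+k[3]-k[2])[1::-1])))
go(.586,.300,.10,156)
E
```

```text
[ 0.5904 -0.1107  0.007 ] 0.09603875601668738 -75.99432772269651
[0.4314 0.2948 0.018 ] 0.12260802972429861 43.677696109732494
t 0.1 tcp [0.1707 0.5486 0.2305] F [ 0.8 -0.4 -0.8] gap 0.0855 q1,q6 [1.13 1.43]
xyz [-0.1137  0.4704  0.1306] twist [-1.000e-03  1.000e-03 -1.454e+00]
```

{"api": "servo_tool", "payload": {"targets": [{"xyz":[-0.114,0.47,0.131],"twist":[0,0,-1.454],"jaw":0.6},{"xyz":[-0.114,0.47,0.131],"twist":[0,0,-1.454],"jaw":0.6},{"xyz":[-0.114,0.47,0.131],"twist":[0,0,-1.454],"jaw":0.6},{"xyz":[-0.114,0.47,0.131],"twist":[0,0,-1.454],"jaw":0.6},{"xyz":[-0.114,0.47,0.131],"twist":[0,0,-1.454],"jaw":0.6},{"xyz":[-0.114,0.47,0.131],"twist":[0,0,-1.454],"jaw":0.6},{"xyz":[-0.114,0.47,0.131],"twist":[0,0,-1.454],"jaw":0.6},{"xyz":[-0.114,0.47,0.131],"twist":[0,0,-1.454],"jaw":0.6},{"xyz":[-0.114,0.47,0.131],"twist":[0,0,-1.454],"jaw":0.6},{"xyz":[-0.114,0.47,0.131],"twist":[0,0,-1.454],"jaw":0.6},{"xyz":[-0.114,0.47,0.131],"twist":[0,0,-1.454],"jaw":0.6},{"xyz":[-0.114,0.47,0.131],"twist":[0,0,-1.454],"jaw":0.6}]}}

```text
clock: 1.1
tcp_pos: [0.5689, 0.3099, 0.105]
orientation: [-0.0, 0.213, 0.977, -0.0]
wrist_force: [-0.4, 0.9, -0.5]
finger_gap: 0.0511
```

{"api": "servo_tool", "payload": {"targets": [{"xyz":[0,0,0],"twist":[0,0,0],"jaw":0.6},{"xyz":[0,0,0],"twist":[0,0,0],"jaw":0.6}]}}

```text
clock: 1.27
tcp_pos: [0.5687, 0.3092, 0.104]
orientation: [-0.001, 0.218, 0.976, -0.001]
wrist_force: [-0.0, -0.2, 0.5]
finger_gap: 0.0511
```

```bash
python3 - <<'E'
from h import *
from workcell import env
go(.586,.300,.003,156)
c=env.read_camera("top"); cv2.imwrite("pics/t1.png",cv2.resize(c["color"][100:300,80:280,::-1],None,fx=3,fy=3))
E
```

```text
t 1.27 tcp [0.5687 0.3092 0.104 ] F [-0.  -0.2  0.5] gap 0.0511 q1,q6 [ 0.37 -0.76]
xyz [-0.0198 -0.0008  0.1009] twist [-0.002 -0.002 -0.021]
```

View pics/t1.png

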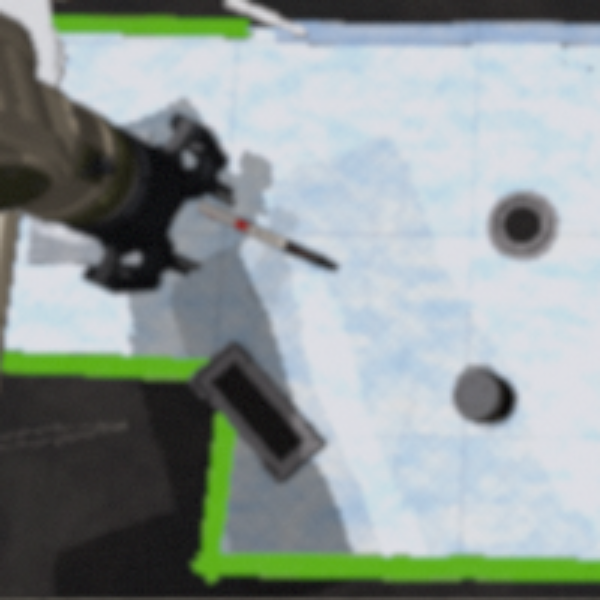

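The picture shows the open gripper at (165,220) in the crop, with the jaws square to the pen, which runs (200,207)–(335,267). Shift and descend.

{"api": "servo_tool", "payload": {"targets": [{"xyz":[-0.02,-0.001,0.04],"twist":[0,0,-0.021],"jaw":0.6},{"xyz":[-0.02,-0.001,0.07],"twist":[0,0,-0.021],"jaw":0.6},{"xyz":[-0.02,-0.001,0.09],"twist":[0,0,-0.021],"jaw":0.6},{"xyz":[-0.02,-0.001,0.1],"twist":[0,0,-0.021],"jaw":0.6},{"xyz":[-0.02,-0.001,0.101],"twist":[0,0,-0.021],"jaw":0.6},{"xyz":[-0.02,-0.001,0.101],"twist":[0,0,-0.021],"jaw":0},{"xyz":[-0.02,-0.001,0.101],"twist":[0,0,-0.021],"jaw":0},{"xyz":[-0.02,-0.001,0.101],"twist":[0,0,-0.021],"jaw":0},{"xyz":[-0.02,-0.001,0.101],"twist":[0,0,-0.021],"jaw":0},{"xyz":[-0.02,-0.001,0.101],"twist":[0,0,-0.021],"jaw":0},{"xyz":[-0.02,-0.001,0.101],"twist":[0,0,-0.021],"jaw":0},{"xyz":[-0.02,-0.001,0.101],"twist":[0,0,-0.021],"jaw":0}], "squeeze": 30}}

```text
clock: 2.32
tcp_pos: [0.5867, 0.303, 0.0073]
orientation: [0.001, 0.205, 0.979, 0.001]
wrist_force: [-2.1, 1.8, 6.5]
finger_gap: 0.0097
```

```bash
python3 - <<'E'
from h import *
go(.586,.300,.15,156)
go(.435,-.272,.13,36)
E
```

```text
t 2.32 tcp [0.5867 0.303  0.0073] F [-2.1  1.8  6.5] gap 0.0097 q1,q6 [ 0.35 -0.8 ]
xyz [-0.0008 -0.0026 -0.1427] twist [0.003 0.002 0.005]
t 2.32 tcp [0.5867 0.303  0.0073] F [-2.1  1.8  6.5] gap 0.0097 q1,q6 [ 0.35 -0.8 ]
xyz [-0.0925 -0.5871 -0.1243] twist [ 4.000e-03 -2.000e-03  2.099e+00]
```

{"api": "servo_tool", "payload": {"targets": [{"xyz":[0,0,-0.03],"twist":[0,0,0],"jaw":0},{"xyz":[0,0,-0.07],"twist":[0,0,0],"jaw":0},{"xyz":[0,0,-0.11],"twist":[0,0,0],"jaw":0},{"xyz":[0,0,-0.15],"twist":[0,0,0],"jaw":0},{"xyz":[-0.09,-0.585,-0.15],"twist":[0,0,2.1],"jaw":0},{"xyz":[-0.09,-0.585,-0.15],"twist":[0,0,2.1],"jaw":0},{"xyz":[-0.09,-0.585,-0.15],"twist":[0,0,2.1],"jaw":0},{"xyz":[-0.09,-0.585,-0.15],"twist":[0,0,2.1],"jaw":0},{"xyz":[-0.09,-0.585,-0.15],"twist":[0,0,2.1],"jaw":0},{"xyz":[-0.09,-0.585,-0.15],"twist":[0,0,2.1],"jaw":0},{"xyz":[-0.09,-0.585,-0.15],"twist":[0,0,2.1],"jaw":0},{"xyz":[-0.09,-0.585,-0.15],"twist":[0,0,2.1],"jaw":0}]}}

```text
clock: 3.32
tcp_pos: [0.4987, -0.0218, 0.1558]
orientation: [0.001, 0.652, 0.758, 0.0]
wrist_force: [1.4, -0.4, -1.4]
finger_gap: 0.01
```

```bash
python3 - <<'E'
from h import *
from workcell import env
go(.435,-.272,.13,36)
E
```

```text
t 3.32 tcp [ 0.4987 -0.0218  0.1558] F [ 1.4 -0.4 -1.4] gap 0.01 q1,q6 [-0.2  -0.36]
xyz [-0.2378 -0.1006  0.0258] twist [ 0.002 -0.     1.093]
```

{"api": "servo_tool", "payload": {"targets": [{"xyz":[-0.238,-0.1,0.0],"twist":[0,0,1.09],"jaw":0},{"xyz":[-0.238,-0.1,0.0],"twist":[0,0,1.09],"jaw":0},{"xyz":[-0.238,-0.1,0.0],"twist":[0,0,1.09],"jaw":0},{"xyz":[-0.238,-0.1,0.0],"twist":[0,0,1.09],"jaw":0},{"xyz":[-0.238,-0.1,0.0],"twist":[0,0,1.09],"jaw":0},{"xyz":[-0.238,-0.1,0.0],"twist":[0,0,1.09],"jaw":0},{"xyz":[-0.238,-0.1,0.0],"twist":[0,0,1.09],"jaw":0},{"xyz":[-0.238,-0.1,0.0],"twist":[0,0,1.09],"jaw":0},{"xyz":[-0.238,-0.1,0.0],"twist":[0,0,1.09],"jaw":0},{"xyz":[-0.238,-0.1,0.0],"twist":[0,0,1.09],"jaw":0},{"xyz":[-0.238,-0.1,0.0],"twist":[0,0,1.09],"jaw":0},{"xyz":[-0.238,-0.1,0.0],"twist":[0,0,1.09],"jaw":0}]}}

```text
clock: 4.32
tcp_pos: [0.4378, -0.2706, 0.1553]
orientation: [0.0, 0.949, 0.315, 0.0]
wrist_force: [0.2, 0.2, -1.0]
finger_gap: 0.0097
```

```bash
python3 - <<'E'
from h import *
from workcell import env
go(.435,-.272,.028,36)
a=env.read_camera("top");b=env.read_camera("side"); 
for n,c in(("t2",a),("s2",b)): np.savez(n+".npz",**c)
A=cv2.resize(a["color"][140:300,310:470,::-1],(480,480));B=cv2.resize(b["color"][180:310,240:400,::-1],(480,390))
cv2.imwrite("pics/m2.png",cv2.resize(np.hstack([A[:390],B]),(800,325)))
cv2.imwrite("pics/m2.png",np.hstack([cv2.resize(A,(400,400)),cv2.resize(B,(400,325))[:400] if 0 else cv2.copyMakeBorder(cv2.resize(B,(400,325)),0,75,0,0,0)]))
E
```

```text
t 4.32 tcp [ 0.4378 -0.2706  0.1553] F [ 0.2  0.2 -1. ] gap 0.0097 q1,q6 [-0.71  0.22]
xyz [-0.0031 -0.0006  0.1273] twist [ 0.001 -0.     0.012]
```

View pics/m2.png

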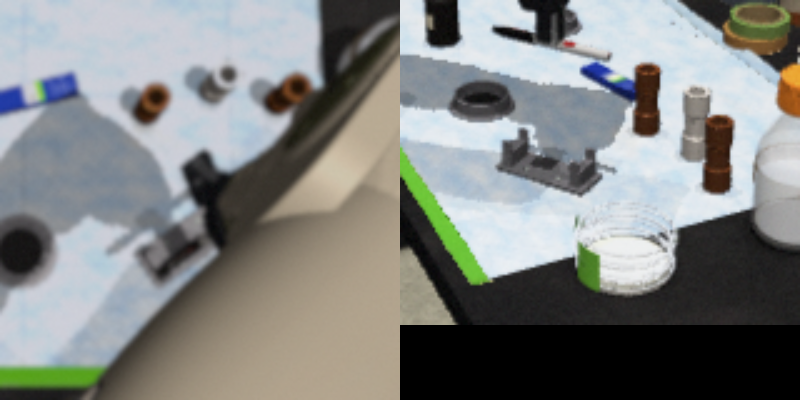

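Pen held level and gripped at its middle (right crop: ends (492,28) and (612,55), fingers at (552,35)); both saddles are clear. Lower slowly.

{"api": "servo_tool", "payload": {"targets": [{"xyz":[-0.003,-0.001,0.03],"twist":[0,0,0.012],"jaw":0},{"xyz":[-0.003,-0.001,0.06],"twist":[0,0,0.012],"jaw":0},{"xyz":[-0.003,-0.001,0.085],"twist":[0,0,0.012],"jaw":0},{"xyz":[-0.003,-0.001,0.1],"twist":[0,0,0.012],"jaw":0},{"xyz":[-0.003,-0.001,0.11],"twist":[0,0,0.012],"jaw":0},{"xyz":[-0.003,-0.001,0.117],"twist":[0,0,0.012],"jaw":0},{"xyz":[-0.003,-0.001,0.12],"twist":[0,0,0.012],"jaw":0},{"xyz":[-0.003,-0.001,0.123],"twist":[0,0,0.012],"jaw":0},{"xyz":[-0.003,-0.001,0.123],"twist":[0,0,0.012],"jaw":0}]}}

```text
clock: 5.17
tcp_pos: [0.4351, -0.2719, 0.0323]
orientation: [0.0, 0.951, 0.308, 0.0]
wrist_force: [-1.1, -0.5, 0.6]
finger_gap: 0.0099
```

```bash
python3 - <<'E'
from h import *
from workcell import env
go(.435,-.272,.03,36)
b=env.read_camera("side")
cv2.imwrite("pics/s3.png",cv2.resize(b["color"][200:280,250:350,::-1],None,fx=6,fy=6))
E
```

```text
t 5.17 tcp [ 0.4351 -0.2719  0.0323] F [-1.1 -0.5  0.6] gap 0.0099 q1,q6 [-0.72  0.23]
xyz [-0.0002 -0.      0.0023] twist [ 0.001 -0.    -0.002]
```

View pics/s3.png

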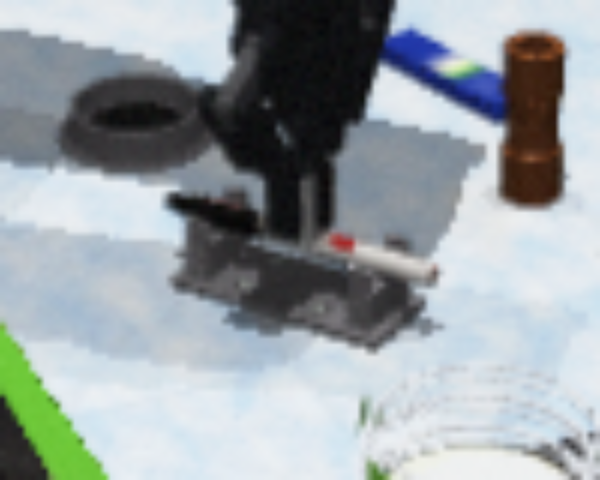

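Pen lies in line over both saddles (black end (170,203), white end (435,272)). Feel downwards for contact, then release.

{"api": "servo_tool", "payload": {"targets": [{"xyz":[0,0,0.002],"twist":[0,0,0],"jaw":0},{"xyz":[0,0,0.004],"twist":[0,0,0],"jaw":0},{"xyz":[0,0,0.004],"twist":[0,0,0],"jaw":0}]}}

```text
clock: 5.47
tcp_pos: [0.4356, -0.2723, 0.0312]
orientation: [0.001, 0.951, 0.308, 0.001]
wrist_force: [-5.1, 5.0, 21.3]
finger_gap: 0.0096
```

{"api": "servo_tool", "payload": {"targets": [{"xyz":[0,0,-0.003],"twist":[0,0,0],"jaw":0},{"xyz":[0,0,-0.003],"twist":[0,0,0],"jaw":0.5},{"xyz":[0,0,-0.003],"twist":[0,0,0],"jaw":0.5},{"xyz":[0,0,-0.003],"twist":[0,0,0],"jaw":0.5},{"xyz":[0,0,-0.003],"twist":[0,0,0],"jaw":0.5},{"xyz":[0,0,-0.003],"twist":[0,0,0],"jaw":0.5},{"xyz":[0,0,-0.02],"twist":[0,0,0],"jaw":0.6},{"xyz":[0,0,-0.05],"twist":[0,0,0],"jaw":0.8},{"xyz":[0,0,-0.09],"twist":[0,0,0],"jaw":0.8},{"xyz":[0,0,-0.13],"twist":[0,0,0],"jaw":0.8},{"xyz":[0,0,-0.15],"twist":[0,0,0],"jaw":0.8}]}}

```text
clock: 6.38
tcp_pos: [0.436, -0.2727, 0.1823]
orientation: [0.002, 0.951, 0.308, 0.001]
wrist_force: [0.6, 0.2, 0.7]
finger_gap: 0.0684
```

```bash
python3 - <<'E'
from h import *
from workcell import env
go(.596,-.300,.19,0)
E
```

```text
t 6.38 tcp [ 0.436  -0.2727  0.1823] F [0.6 0.2 0.7] gap 0.0684 q1,q6 [-0.72  0.23]
xyz [ 0.1137  0.1159 -0.007 ] twist [ 0.004 -0.003  0.626]
```

{"api": "servo_tool", "payload": {"targets": [{"xyz":[0.114,0.116,-0.007],"twist":[0.004,-0.003,0.626],"jaw":0.8},{"xyz":[0.114,0.116,-0.007],"twist":[0.004,-0.003,0.626],"jaw":0.8},{"xyz":[0.114,0.116,-0.007],"twist":[0.004,-0.003,0.626],"jaw":0.8},{"xyz":[0.114,0.116,-0.007],"twist":[0.004,-0.003,0.626],"jaw":0.8},{"xyz":[0.114,0.116,-0.007],"twist":[0.004,-0.003,0.626],"jaw":0.8},{"xyz":[0.114,0.116,-0.007],"twist":[0.004,-0.003,0.626],"jaw":0.8},{"xyz":[0.114,0.116,-0.007],"twist":[0.004,-0.003,0.626],"jaw":0.8}]}}

```text
clock: 6.97
tcp_pos: [0.5946, -0.2985, 0.1836]
orientation: [-0.002, 1.0, 0.002, -0.003]
wrist_force: [-0.2, -0.2, -0.3]
finger_gap: 0.0683
```

```bash
python3 - <<'E'
from h import *
from workcell import env
go(.596,-.300,.029,0)
b=env.read_camera("side"); a=env.read_camera("top")
cv2.imwrite("pics/s4.png",np.hstack([cv2.resize(b["color"][180:280,270:400,::-1],(520,400)),cv2.resize(a["color"][200:280,340:396,::-1],(280,400))]))
E
```

```text
t 6.97 tcp [ 0.5946 -0.2985  0.1836] F [-0.2 -0.2 -0.3] gap 0.0683 q1,q6 [-0.59  0.98]
xyz [0.0023 0.0022 0.1546] twist [-0.004  0.006  0.003]
```

View pics/s4.png

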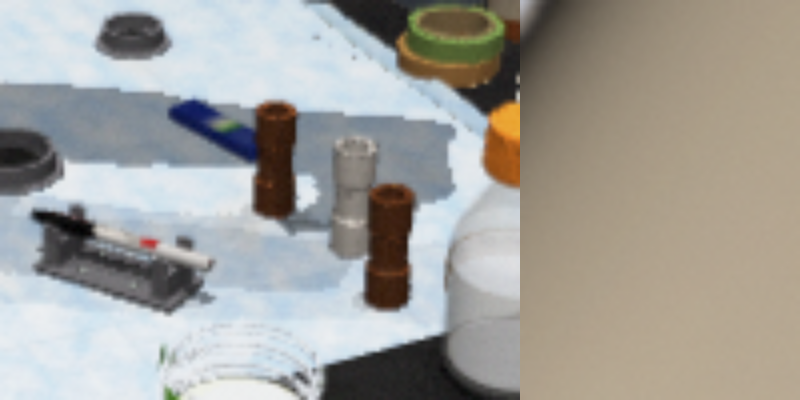

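Pen is seated in both saddles. The silver die stands between the browns at (355,150). Descend, with the jaws along x.

{"api": "servo_tool", "payload": {"targets": [{"xyz":[0.002,0.002,0.03],"twist":[-0.004,0.006,0.003],"jaw":0.8},{"xyz":[0.002,0.002,0.06],"twist":[-0.004,0.006,0.003],"jaw":0.8},{"xyz":[0.002,0.002,0.085],"twist":[-0.004,0.006,0.003],"jaw":0.8},{"xyz":[0.002,0.002,0.11],"twist":[-0.004,0.006,0.003],"jaw":0.8},{"xyz":[0.002,0.002,0.13],"twist":[-0.004,0.006,0.003],"jaw":0.8},{"xyz":[0.002,0.002,0.148],"twist":[-0.004,0.006,0.003],"jaw":0.8},{"xyz":[0.002,0.002,0.155],"twist":[-0.004,0.006,0.003],"jaw":0.8},{"xyz":[0.002,0.002,0.155],"twist":[-0.004,0.006,0.003],"jaw":0.8}]}}

```text
clock: 7.73
tcp_pos: [0.5943, -0.2997, 0.0288]
orientation: [-0.0, 1.0, -0.001, -0.0]
wrist_force: [-0.2, 0.4, -0.2]
finger_gap: 0.0684
```

{"api": "servo_tool", "payload": {"targets": [{"xyz":[0,0,0],"twist":[0,0,0],"jaw":0.2},{"xyz":[0,0,0],"twist":[0,0,0],"jaw":0.2},{"xyz":[0,0,0],"twist":[0,0,0],"jaw":0.1},{"xyz":[0,0,0],"twist":[0,0,0],"jaw":0},{"xyz":[0,0,0],"twist":[0,0,0],"jaw":0},{"xyz":[0,0,0],"twist":[0,0,0],"jaw":0},{"xyz":[0,0,0],"twist":[0,0,0],"jaw":0},{"xyz":[0,0,0],"twist":[0,0,0],"jaw":0}], "squeeze": 50}}

```text
clock: 8.4
tcp_pos: [0.597, -0.3012, 0.032]
orientation: [0.001, 1.0, -0.002, 0.002]
wrist_force: [-3.4, 0.0, 6.9]
finger_gap: 0.0284
```

```bash
python3 - <<'E'
from h import *
go(.598,.075,.17,0)
E
```

```text
t 8.4 tcp [ 0.597  -0.3012  0.032 ] F [-3.4  0.   6.9] gap 0.0284 q1,q6 [-0.59  0.99]
xyz [ 3.000e-04 -3.758e-01 -1.391e-01] twist [ 0.003 -0.004 -0.003]
```

{"api": "servo_tool", "payload": {"targets": [{"xyz":[0,0,-0.02],"twist":[0,0,0],"jaw":0},{"xyz":[0,0,-0.05],"twist":[0,0,0],"jaw":0},{"xyz":[0,0,-0.085],"twist":[0,0,0],"jaw":0},{"xyz":[0,0,-0.12],"twist":[0,0,0],"jaw":0},{"xyz":[0,0,-0.14],"twist":[0,0,0],"jaw":0},{"xyz":[0,-0.03,-0.14],"twist":[0,0,0],"jaw":0},{"xyz":[0,-0.07,-0.14],"twist":[0,0,0],"jaw":0},{"xyz":[0,-0.11,-0.14],"twist":[0,0,0],"jaw":0},{"xyz":[0,-0.15,-0.14],"twist":[0,0,0],"jaw":0},{"xyz":[0,-0.19,-0.14],"twist":[0,0,0],"jaw":0},{"xyz":[0,-0.23,-0.14],"twist":[0,0,0],"jaw":0},{"xyz":[0,-0.27,-0.14],"twist":[0,0,0],"jaw":0}]}}

```text
clock: 9.4
tcp_pos: [0.5966, -0.0283, 0.1697]
orientation: [0.0, 1.0, -0.002, 0.001]
wrist_force: [0.6, 0.5, -3.1]
finger_gap: 0.0285
```

{"api": "servo_tool", "payload": {"targets": [{"xyz":[0,-0.04,0],"twist":[0,0,0],"jaw":0},{"xyz":[0,-0.075,0],"twist":[0,0,0],"jaw":0},{"xyz":[0,-0.095,0],"twist":[0,0,0],"jaw":0},{"xyz":[0,-0.105,0],"twist":[0,0,0],"jaw":0},{"xyz":[0,-0.105,0],"twist":[0,0,0],"jaw":0},{"xyz":[0,-0.105,0],"twist":[0,0,0],"jaw":0}]}}

```text
clock: 9.9
tcp_pos: [0.5974, 0.0747, 0.1695]
orientation: [0.001, 1.0, -0.001, 0.001]
wrist_force: [0.1, -0.6, -3.0]
finger_gap: 0.0287
```

```bash
python3 - <<'E'
from h import *
from workcell import env
go(.598,.075,.037,0)
b=env.read_camera("side");np.savez("s5.npz",**b)
print("nest",proj(b,[.598,.075,.005]),"die bottom",proj(b,[.598,.075,env.get_state()["tcp_pos"][2]-.03]))
cv2.imwrite("pics/s5.png",cv2.resize(b["color"][120:220,250:360,::-1],None,fx=6,fy=6))
E
```

```text
t 9.9 tcp [0.5974 0.0747 0.1695] F [ 0.1 -0.6 -3. ] gap 0.0287 q1,q6 [-0.01  1.57]
xyz [ 0.0004 -0.0006  0.1325] twist [ 0.002 -0.002 -0.002]
nest [[302.79759393 188.57623311]] die bottom [[302.52290962 150.78725919]]
```

View pics/s5.png

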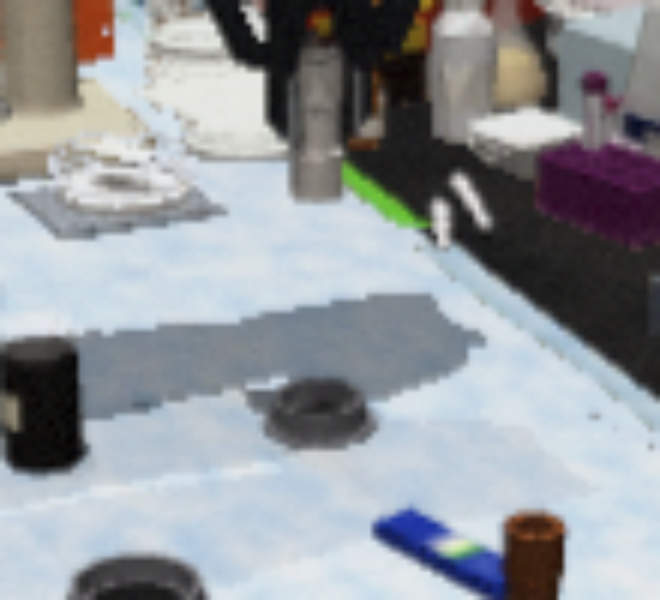

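Die hangs upright with its bottom at crop (316,195), which is u≈302.6. The cup centre is at (318,410), u≈303. Both match the projection. Lower.

{"api": "servo_tool", "payload": {"targets": [{"xyz":[0,-0.001,0.035],"twist":[0,0,0],"jaw":0},{"xyz":[0,-0.001,0.07],"twist":[0,0,0],"jaw":0},{"xyz":[0,-0.001,0.095],"twist":[0,0,0],"jaw":0},{"xyz":[0,-0.001,0.11],"twist":[0,0,0],"jaw":0},{"xyz":[0,-0.001,0.12],"twist":[0,0,0],"jaw":0},{"xyz":[0,-0.001,0.127],"twist":[0,0,0],"jaw":0},{"xyz":[0,-0.001,0.131],"twist":[0,0,0],"jaw":0},{"xyz":[0,-0.001,0.134],"twist":[0,0,0],"jaw":0},{"xyz":[0,-0.001,0.134],"twist":[0,0,0],"jaw":0}]}}

```text
clock: 10.7
tcp_pos: [0.5987, 0.075, 0.0372]
orientation: [0.001, 1.0, -0.002, 0.002]
wrist_force: [1.6, 0.1, -2.3]
finger_gap: 0.0283
```

{"api": "servo_tool", "payload": {"targets": [{"xyz":[0,0,0.002],"twist":[0,0,0],"jaw":0},{"xyz":[0,0,0.003],"twist":[0,0,0],"jaw":0},{"xyz":[0,0,0.003],"twist":[0,0,0],"jaw":0}]}}

```text
clock: 10.95
tcp_pos: [0.5989, 0.0752, 0.0369]
orientation: [0.001, 1.0, -0.002, 0.003]
wrist_force: [-7.4, -1.2, 18.5]
finger_gap: 0.0287
```

Contact at the floor height. Release and rise.

{"api": "servo_tool", "payload": {"targets": [{"xyz":[0,0,-0.002],"twist":[0,0,0],"jaw":0},{"xyz":[0,0,-0.002],"twist":[0,0,0],"jaw":0.5},{"xyz":[0,0,-0.002],"twist":[0,0,0],"jaw":0.7},{"xyz":[0,0,-0.002],"twist":[0,0,0],"jaw":0.8},{"xyz":[0,0,-0.002],"twist":[0,0,0],"jaw":0.8},{"xyz":[0,0,-0.002],"twist":[0,0,0],"jaw":0.8},{"xyz":[0,0,-0.03],"twist":[0,0,0],"jaw":0.8},{"xyz":[0,0,-0.07],"twist":[0,0,0],"jaw":0.8},{"xyz":[0,0,-0.11],"twist":[0,0,0],"jaw":1},{"xyz":[0,0,-0.14],"twist":[0,0,0],"jaw":1}]}}

```text
clock: 11.78
tcp_pos: [0.598, 0.0757, 0.1754]
orientation: [0.001, 1.0, -0.002, 0.002]
wrist_force: [1.3, 0.2, -0.2]
finger_gap: 0.0854
```

```bash
python3 - <<'E'
from h import *
from workcell import env
go(.4425,.093,.17,0)
E
```

```text
t 11.78 tcp [0.598  0.0757 0.1754] F [ 1.3  0.2 -0.2] gap 0.0854 q1,q6 [-0.01  1.57]
xyz [-0.1556 -0.0168  0.0048] twist [ 0.001 -0.004 -0.003]
```

{"api": "servo_tool", "payload": {"targets": [{"xyz":[-0.04,-0.005,0],"twist":[0,0,0],"jaw":1},{"xyz":[-0.08,-0.01,0],"twist":[0,0,0],"jaw":1},{"xyz":[-0.12,-0.015,0],"twist":[0,0,0],"jaw":1},{"xyz":[-0.15,-0.017,0],"twist":[0,0,0],"jaw":1},{"xyz":[-0.156,-0.017,0],"twist":[0,0,0],"jaw":1},{"xyz":[-0.156,-0.017,0],"twist":[0,0,0],"jaw":1},{"xyz":[-0.156,-0.017,0],"twist":[0,0,0],"jaw":1}]}}

```text
clock: 12.37
tcp_pos: [0.4425, 0.0932, 0.1727]
orientation: [0.001, 1.0, -0.002, 0.002]
wrist_force: [-0.1, -0.2, -0.2]
finger_gap: 0.0854
```

```bash
python3 - <<'E'
from h import *
from workcell import env
go(.4425,.093,.027,0)
b=env.read_camera("side")
cv2.imwrite("pics/s6.png",cv2.resize(b["color"][110:230,230:350,::-1],None,fx=5,fy=5))
E
```

```text
t 12.37 tcp [0.4425 0.0932 0.1727] F [-0.1 -0.2 -0.2] gap 0.0854 q1,q6 [0.03 1.6 ]
xyz [-6.000e-04  1.000e-04  1.457e-01] twist [ 0.001 -0.004 -0.003]
```

View pics/s6.png

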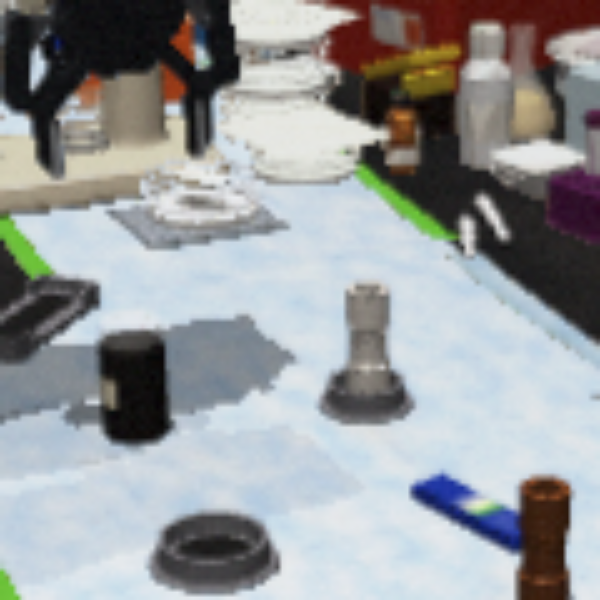

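Die stands upright in its cup (368,350), and the open jaws are centred above the jar (135,385). Descend on the jar.

{"api": "servo_tool", "payload": {"targets": [{"xyz":[0,0,0.03],"twist":[0,0,0],"jaw":1},{"xyz":[0,0,0.06],"twist":[0,0,0],"jaw":1},{"xyz":[0,0,0.085],"twist":[0,0,0],"jaw":1},{"xyz":[0,0,0.11],"twist":[0,0,0],"jaw":1},{"xyz":[0,0,0.13],"twist":[0,0,0],"jaw":1},{"xyz":[0,0,0.142],"twist":[0,0,0],"jaw":1},{"xyz":[0,0,0.146],"twist":[0,0,0],"jaw":1},{"xyz":[0,0,0.146],"twist":[0,0,0],"jaw":0.5},{"xyz":[0,0,0.146],"twist":[0,0,0],"jaw":0.4},{"xyz":[0,0,0.146],"twist":[0,0,0],"jaw":0.2},{"xyz":[0,0,0.146],"twist":[0,0,0],"jaw":0.1},{"xyz":[0,0,0.146],"twist":[0,0,0],"jaw":0}], "squeeze": 40}}

```text
clock: 13.42
tcp_pos: [0.443, 0.0931, 0.0273]
orientation: [0.001, 1.0, -0.002, 0.002]
wrist_force: [0.3, -0.4, 3.2]
finger_gap: 0.0421
```

{"api": "servo_tool", "payload": {"targets": [{"xyz":[0,0,0],"twist":[0,0,0],"jaw":0},{"xyz":[0,0,0],"twist":[0,0,0],"jaw":0},{"xyz":[0,0,0],"twist":[0,0,0],"jaw":0}]}}

```text
clock: 13.67
tcp_pos: [0.4429, 0.0931, 0.0273]
orientation: [0.001, 1.0, -0.002, 0.002]
wrist_force: [-0.9, -0.5, 5.4]
finger_gap: 0.0421
```

```bash
python3 - <<'E'
from h import *
from workcell import env
go(.424,-.097,.14,0)
E
```

```text
t 13.67 tcp [0.4429 0.0931 0.0273] F [-0.9 -0.5  5.4] gap 0.0421 q1,q6 [0.03 1.6 ]
xyz [-0.0178  0.1903 -0.1126] twist [ 0.001 -0.005 -0.003]
```

{"api": "servo_tool", "payload": {"targets": [{"xyz":[0,0,-0.015],"twist":[0,0,0],"jaw":0},{"xyz":[0,0,-0.04],"twist":[0,0,0],"jaw":0},{"xyz":[0,0,-0.07],"twist":[0,0,0],"jaw":0},{"xyz":[0,0.01,-0.09],"twist":[0,0,0],"jaw":0},{"xyz":[-0.004,0.03,-0.1],"twist":[0,0,0],"jaw":0},{"xyz":[-0.006,0.06,-0.1],"twist":[0,0,0],"jaw":0},{"xyz":[-0.01,0.09,-0.1],"twist":[0,0,0],"jaw":0},{"xyz":[-0.012,0.12,-0.1],"twist":[0,0,0],"jaw":0},{"xyz":[-0.016,0.15,-0.1],"twist":[0,0,0],"jaw":0},{"xyz":[-0.018,0.175,-0.1],"twist":[0,0,0],"jaw":0},{"xyz":[-0.018,0.187,-0.1],"twist":[0,0,0],"jaw":0},{"xyz":[-0.018,0.19,-0.1],"twist":[0,0,0],"jaw":0}]}}

```text
clock: 14.67
tcp_pos: [0.4228, -0.0987, 0.1265]
orientation: [0.001, 1.0, -0.003, 0.001]
wrist_force: [1.1, 0.5, -0.8]
finger_gap: 0.042
```

```bash
python3 - <<'E'
from h import *
from workcell import env
go(.424,-.097,.032,0)
b=env.read_camera("side")
print("nest",proj(b,[.424,-.097,.005]),"bottom",proj(b,[.424,-.097,env.get_state()["tcp_pos"][2]-.027]))
cv2.imwrite("pics/s7.png",cv2.resize(b["color"][140:240,220:320,::-1],None,fx=5,fy=5))
E
```

```text
t 14.67 tcp [ 0.4228 -0.0987  0.1265] F [ 1.1  0.5 -0.8] gap 0.042 q1,q6 [-0.41  1.16]
xyz [ 0.0009 -0.0019  0.0945] twist [ 0.002 -0.002 -0.007]
nest [[272.5034018  220.20466403]] bottom [[271.41327333 191.06163712]]
```

View pics/s7.png

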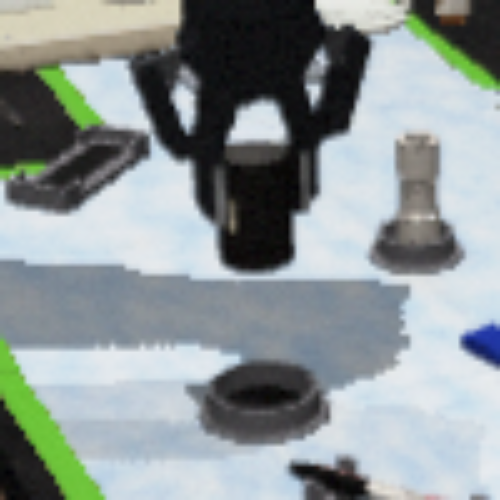

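The jar hangs upright, bottom centre near (257,258), u≈271.4, as predicted. The cup is at (263,395), u≈272.5. Lower.

{"api": "servo_tool", "payload": {"targets": [{"xyz":[0.001,-0.002,0.025],"twist":[0,0,0],"jaw":0},{"xyz":[0.001,-0.002,0.05],"twist":[0,0,0],"jaw":0},{"xyz":[0.001,-0.002,0.07],"twist":[0,0,0],"jaw":0},{"xyz":[0.001,-0.002,0.082],"twist":[0,0,0],"jaw":0},{"xyz":[0.001,-0.002,0.088],"twist":[0,0,0],"jaw":0},{"xyz":[0.001,-0.002,0.092],"twist":[0,0,0],"jaw":0},{"xyz":[0.001,-0.002,0.095],"twist":[0,0,0],"jaw":0},{"xyz":[0.001,-0.002,0.097],"twist":[0,0,0],"jaw":0},{"xyz":[0.001,-0.002,0.097],"twist":[0,0,0],"jaw":0}]}}

```text
clock: 15.47
tcp_pos: [0.4241, -0.0939, 0.0321]
orientation: [0.0, 1.0, -0.001, 0.001]
wrist_force: [-8.0, 4.5, 26.2]
finger_gap: 0.0422
```

{"api": "servo_tool", "payload": {"targets": [{"xyz":[0,0,-0.002],"twist":[0,0,0],"jaw":0},{"xyz":[0,0,-0.002],"twist":[0,0,0],"jaw":0.6},{"xyz":[0,0,-0.002],"twist":[0,0,0],"jaw":0.8},{"xyz":[0,0,-0.002],"twist":[0,0,0],"jaw":0.9},{"xyz":[0,0,-0.002],"twist":[0,0,0],"jaw":0.9},{"xyz":[0,0,-0.002],"twist":[0,0,0],"jaw":0.9},{"xyz":[0,0,-0.03],"twist":[0,0,0],"jaw":0.9},{"xyz":[0,0,-0.07],"twist":[0,0,0],"jaw":0.9},{"xyz":[0,0,-0.11],"twist":[0,0,0],"jaw":0.7},{"xyz":[0,0,-0.13],"twist":[0,0,0],"jaw":0.7}]}}

```text
clock: 16.3
tcp_pos: [0.4253, -0.0953, 0.1634]
orientation: [0.001, 1.0, -0.002, 0.003]
wrist_force: [0.6, -0.6, 0.5]
finger_gap: 0.06
```

```bash
python3 - <<'E'
from h import *
go(.590,-.1105,.13,14)
E
```

```text
t 16.3 tcp [ 0.4253 -0.0953  0.1634] F [ 0.6 -0.6  0.5] gap 0.06 q1,q6 [-0.41  1.17]
xyz [0.1645 0.0145 0.0344] twist [ 0.003 -0.006 -0.248]
```

{"api": "servo_tool", "payload": {"targets": [{"xyz":[0.04,0.004,0],"twist":[0.003,-0.006,-0.248],"jaw":0.7},{"xyz":[0.08,0.008,0],"twist":[0.003,-0.006,-0.248],"jaw":0.7},{"xyz":[0.12,0.012,0.01],"twist":[0.003,-0.006,-0.248],"jaw":0.7},{"xyz":[0.15,0.014,0.02],"twist":[0.003,-0.006,-0.248],"jaw":0.7},{"xyz":[0.165,0.015,0.034],"twist":[0.003,-0.006,-0.248],"jaw":0.7},{"xyz":[0.165,0.015,0.034],"twist":[0.003,-0.006,-0.248],"jaw":0.7},{"xyz":[0.165,0.015,0.034],"twist":[0.003,-0.006,-0.248],"jaw":0.7}]}}

```text
clock: 16.88
tcp_pos: [0.588, -0.1099, 0.1239]
orientation: [-0.002, 0.993, 0.122, -0.004]
wrist_force: [-1.7, 0.3, -0.8]
finger_gap: 0.06
```

```bash
python3 - <<'E'
from h import *
from workcell import env
go(.590,-.1105,.004,14)
b=env.read_camera("side");a=env.read_camera("top")
cv2.imwrite("pics/s8.png",np.hstack([cv2.resize(b["color"][140:240,230:350,::-1],(480,400)),cv2.resize(a["color"][190:290,200:280,::-1],(320,400))]))
E
```

```text
t 16.88 tcp [ 0.588  -0.1099  0.1239] F [-1.7  0.3 -0.8] gap 0.06 q1,q6 [-0.32  1.01]
xyz [0.0027 0.0016 0.1199] twist [-0.004  0.007  0.001]
```

View pics/s8.png

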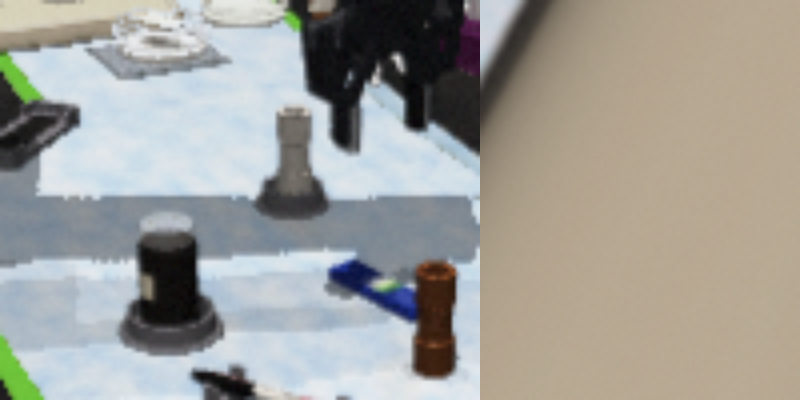

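Jar upright in its cup (168,285), die in its cup, packet untouched at (375,290). Descend and grip the packet.

{"api": "servo_tool", "payload": {"targets": [{"xyz":[0.003,0.002,0.035],"twist":[-0.004,0.007,0],"jaw":0.7},{"xyz":[0.003,0.002,0.07],"twist":[-0.004,0.007,0],"jaw":0.7},{"xyz":[0.003,0.002,0.095],"twist":[-0.004,0.007,0],"jaw":0.7},{"xyz":[0.003,0.002,0.112],"twist":[-0.004,0.007,0],"jaw":0.7},{"xyz":[0.003,0.002,0.12],"twist":[-0.004,0.007,0],"jaw":0.7},{"xyz":[0.003,0.002,0.12],"twist":[-0.004,0.007,0],"jaw":0.2},{"xyz":[0.003,0.002,0.12],"twist":[-0.004,0.007,0],"jaw":0.1},{"xyz":[0.003,0.002,0.12],"twist":[-0.004,0.007,0],"jaw":0},{"xyz":[0.003,0.002,0.12],"twist":[-0.004,0.007,0],"jaw":0},{"xyz":[0.003,0.002,0.12],"twist":[-0.004,0.007,0],"jaw":0},{"xyz":[0.003,0.002,0.12],"twist":[-0.004,0.007,0],"jaw":0},{"xyz":[0.003,0.002,0.12],"twist":[-0.004,0.007,0],"jaw":0}], "squeeze": 30}}

```text
clock: 17.98
tcp_pos: [0.5929, -0.1119, 0.0078]
orientation: [0.001, 0.993, 0.122, 0.003]
wrist_force: [-1.7, 0.5, 7.9]
finger_gap: 0.0244
```

```bash
python3 - <<'E'
from h import *
go(.4315,.297,.15,133.6)
E
```

```text
t 17.98 tcp [ 0.5929 -0.1119  0.0078] F [-1.7  0.5  7.9] gap 0.0244 q1,q6 [-0.32  1.01]
xyz [-0.0568 -0.4353 -0.1441] twist [ 0.008  0.    -2.087]
```

{"api": "servo_tool", "payload": {"targets": [{"xyz":[0,0,-0.025],"twist":[0,0,0],"jaw":0},{"xyz":[0,0,-0.06],"twist":[0,0,0],"jaw":0},{"xyz":[0,0,-0.1],"twist":[0,0,0],"jaw":0},{"xyz":[0,0,-0.14],"twist":[0,0,0],"jaw":0},{"xyz":[0,0,-0.15],"twist":[0,0,0],"jaw":0},{"xyz":[-0.056,-0.434,-0.15],"twist":[0,0,-2.085],"jaw":0},{"xyz":[-0.056,-0.434,-0.15],"twist":[0,0,-2.085],"jaw":0},{"xyz":[-0.056,-0.434,-0.15],"twist":[0,0,-2.085],"jaw":0},{"xyz":[-0.056,-0.434,-0.15],"twist":[0,0,-2.085],"jaw":0},{"xyz":[-0.056,-0.434,-0.15],"twist":[0,0,-2.085],"jaw":0},{"xyz":[-0.056,-0.434,-0.15],"twist":[0,0,-2.085],"jaw":0},{"xyz":[-0.056,-0.434,-0.15],"twist":[0,0,-2.085],"jaw":0}]}}

```text
clock: 18.98
tcp_pos: [0.4843, 0.162, 0.1557]
orientation: [0.002, 0.846, 0.533, 0.002]
wrist_force: [-0.2, 0.1, 0.1]
finger_gap: 0.0245
```

```bash
python3 - <<'E'
from h import *
go(.4315,.297,.14,133.6)
E
```

```text
t 18.98 tcp [0.4843 0.162  0.1557] F [-0.2  0.1  0.1] gap 0.0245 q1,q6 [0.17 0.61]
xyz [ 0.099  -0.1059  0.0154] twist [ 0.005  0.002 -1.206]
```

{"api": "servo_tool", "payload": {"targets": [{"xyz":[0.099,-0.106,0.015],"twist":[0.005,0.002,-1.206],"jaw":0},{"xyz":[0.099,-0.106,0.015],"twist":[0.005,0.002,-1.206],"jaw":0},{"xyz":[0.099,-0.106,0.015],"twist":[0.005,0.002,-1.206],"jaw":0},{"xyz":[0.099,-0.106,0.015],"twist":[0.005,0.002,-1.206],"jaw":0},{"xyz":[0.099,-0.106,0.015],"twist":[0.005,0.002,-1.206],"jaw":0},{"xyz":[0.099,-0.106,0.015],"twist":[0.005,0.002,-1.206],"jaw":0},{"xyz":[0.099,-0.106,0.015],"twist":[0.005,0.002,-1.206],"jaw":0},{"xyz":[0.099,-0.106,0.015],"twist":[0.005,0.002,-1.206],"jaw":0},{"xyz":[0.099,-0.106,0.015],"twist":[0.005,0.002,-1.206],"jaw":0},{"xyz":[0.099,-0.106,0.015],"twist":[0.005,0.002,-1.206],"jaw":0},{"xyz":[0.099,-0.106,0.015],"twist":[0.005,0.002,-1.206],"jaw":0},{"xyz":[0.099,-0.106,0.015],"twist":[0.005,0.002,-1.206],"jaw":0}]}}

```text
clock: 19.98
tcp_pos: [0.433, 0.2958, 0.1401]
orientation: [-0.0, 0.398, 0.917, 0.0]
wrist_force: [0.8, 0.6, 0.1]
finger_gap: 0.0245
```

```bash
python3 - <<'E'
from h import *
from workcell import env
go(.4315,.297,.016,133.6)
b=env.read_camera("side");a=env.read_camera("top"); np.savez("s9.npz",**b)
z=env.get_state()["tcp_pos"][2]
print(proj(b,[[.4315,.297,.008],[.4315,.297,z-.003]]))
cv2.imwrite("pics/s9.png",np.hstack([cv2.resize(b["color"][110:210,200:300,::-1],(400,400)),cv2.resize(a["color"][190:290,110:210,::-1],(400,400))]))
E
```

```text
t 19.98 tcp [0.433  0.2958 0.1401] F [0.8 0.6 0.1] gap 0.0245 q1,q6 [ 0.45 -0.31]
xyz [ 0.0018 -0.0002  0.1241] twist [-0.    -0.001 -0.009]
[[235.56223465 172.84258753]
 [233.14324019 138.56889586]]
```

View pics/s9.png

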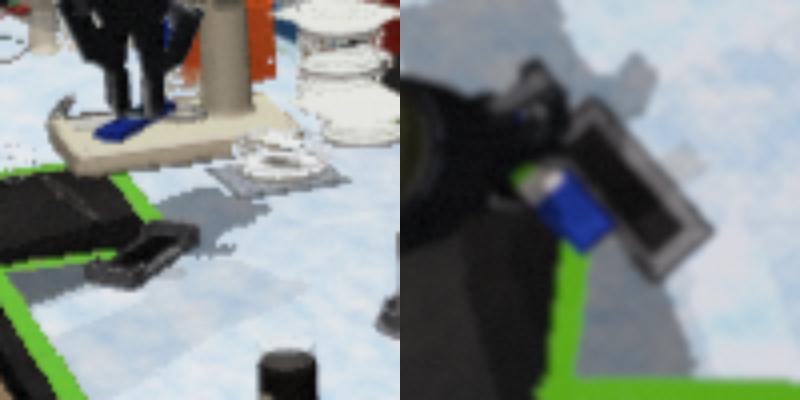

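Packet held at its middle (side crop (95,135)–(175,105)) and parallel to the tray at (143,255). Lower.

{"api": "servo_tool", "payload": {"targets": [{"xyz":[0.002,0,0.03],"twist":[0,0,-0.009],"jaw":0},{"xyz":[0.002,0,0.06],"twist":[0,0,-0.009],"jaw":0},{"xyz":[0.002,0,0.085],"twist":[0,0,-0.009],"jaw":0},{"xyz":[0.002,0,0.1],"twist":[0,0,-0.009],"jaw":0},{"xyz":[0.002,0,0.11],"twist":[0,0,-0.009],"jaw":0},{"xyz":[0.002,0,0.117],"twist":[0,0,-0.009],"jaw":0},{"xyz":[0.002,0,0.121],"twist":[0,0,-0.009],"jaw":0},{"xyz":[0.002,0,0.124],"twist":[0,0,-0.009],"jaw":0},{"xyz":[0.002,0,0.126],"twist":[0,0,-0.009],"jaw":0},{"xyz":[0.002,0,0.126],"twist":[0,0,-0.009],"jaw":0}]}}

```text
clock: 20.92
tcp_pos: [0.4319, 0.2974, 0.0158]
orientation: [-0.0, 0.393, 0.92, 0.0]
wrist_force: [-3.6, -1.8, 10.1]
finger_gap: 0.0241
```

Contact at the expected height. Relieve, release and rise.

{"api": "servo_tool", "payload": {"targets": [{"xyz":[0,0,-0.001],"twist":[0,0,0],"jaw":0},{"xyz":[0,0,-0.001],"twist":[0,0,0],"jaw":0.5},{"xyz":[0,0,-0.001],"twist":[0,0,0],"jaw":0.6},{"xyz":[0,0,-0.001],"twist":[0,0,0],"jaw":0.6},{"xyz":[0,0,-0.001],"twist":[0,0,0],"jaw":0.6},{"xyz":[0,0,-0.001],"twist":[0,0,0],"jaw":0.6},{"xyz":[0,0,-0.02],"twist":[0,0,0],"jaw":0.6},{"xyz":[0,0,-0.06],"twist":[0,0,0],"jaw":0.6},{"xyz":[0,0,-0.1],"twist":[0,0,0],"jaw":0.6},{"xyz":[0,0,-0.14],"twist":[0,0,0],"jaw":0.6},{"xyz":[0,0,-0.18],"twist":[0,0,0],"jaw":0.6},{"xyz":[0,0,-0.2],"twist":[0,0,0],"jaw":0.6}]}}

```text
clock: 21.92
tcp_pos: [0.4331, 0.2979, 0.2189]
orientation: [0.001, 0.393, 0.92, 0.002]
wrist_force: [0.5, 0.3, 0.3]
finger_gap: 0.0513
```

```bash
python3 - <<'E'
from h import *
go(.22,.50,.25,133)
E
```

```text
t 21.92 tcp [0.4331 0.2979 0.2189] F [0.5 0.3 0.3] gap 0.0513 q1,q6 [ 0.45 -0.31]
xyz [ 0.2933 -0.0139 -0.0314] twist [0.005 0.001 0.013]
```

{"api": "servo_tool", "payload": {"targets": [{"xyz":[0.29,-0.014,-0.03],"twist":[0,0,0],"jaw":0.6},{"xyz":[0.29,-0.014,-0.03],"twist":[0,0,0],"jaw":0.6},{"xyz":[0.29,-0.014,-0.03],"twist":[0,0,0],"jaw":0.6},{"xyz":[0.29,-0.014,-0.03],"twist":[0,0,0],"jaw":0.6},{"xyz":[0.29,-0.014,-0.03],"twist":[0,0,0],"jaw":0.6},{"xyz":[0.29,-0.014,-0.03],"twist":[0,0,0],"jaw":0.6},{"xyz":[0.29,-0.014,-0.03],"twist":[0,0,0],"jaw":0.6},{"xyz":[0.29,-0.014,-0.03],"twist":[0,0,0],"jaw":0.6},{"xyz":[0.29,-0.014,-0.03],"twist":[0,0,0],"jaw":0.6},{"xyz":[0.29,-0.014,-0.03],"twist":[0,0,0],"jaw":0.6}]}}

```text
clock: 22.75
tcp_pos: [0.2207, 0.4967, 0.2437]
orientation: [-0.001, 0.392, 0.92, -0.001]
wrist_force: [0.6, -1.1, -0.6]
finger_gap: 0.0509
```

```bash
python3 - <<'E'
from h import *
from workcell import env
go(.22,.50,.25,133)
a=env.read_camera("top");np.savez("tf.npz",**a); P=pts(a); Z=P[...,2]
for n,x,y,r,lo in [("jar",.424,-.097,.04,.07),("die",.598,.075,.03,.07),("bottle",.607,-.471,.06,.15)]:
    m=(abs(P[...,0]-x)<r)&(abs(P[...,1]-y)<r)&(Z>lo)&(Z<.2); print(n,P[m].mean(0).round(4) if m.any() else None,np.percentile(Z[m],[50,95]).round(3) if m.any() else "")
im=a["color"][:,:,::-1]
f=lambda x,y,w,h:cv2.resize(im[y:y+h,x:x+w],(400,300))
cv2.imwrite("pics/tf.png",np.vstack([np.hstack([f(120,200,100,75),f(345,200,100,75)]),np.hstack([f(205,140,100,75),f(270,200,100,75)])]))
E
```

```text
t 22.75 tcp [0.2207 0.4967 0.2437] F [ 0.6 -1.1 -0.6] gap 0.0509 q1,q6 [1.   0.24]
xyz [ 0.0029  0.0018 -0.0063] twist [-0.002 -0.     0.014]
jar [ 0.4266 -0.0907  0.0836] [0.084 0.087]
die [0.6001 0.0737 0.082 ] [0.083 0.086]
bottle [ 0.61   -0.4699  0.1704] [0.172 0.175]
```

View pics/tf.png

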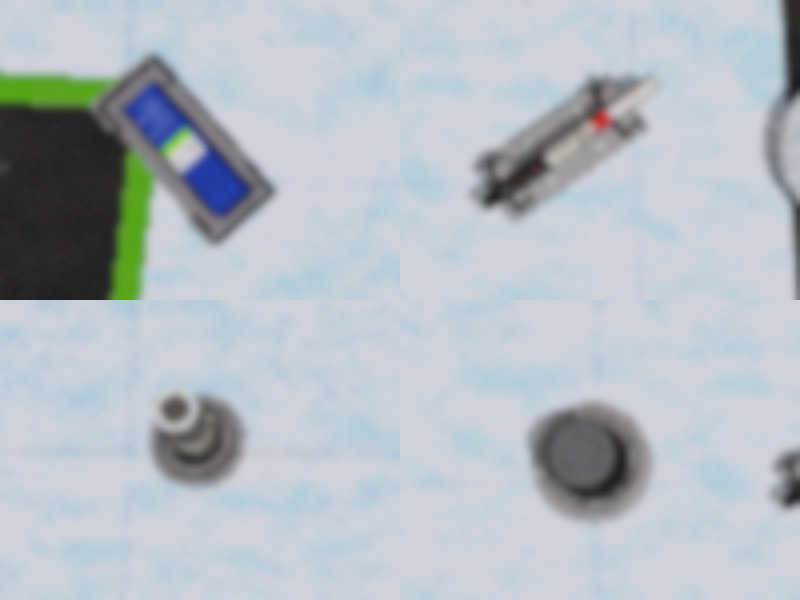

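Final view: packet flat in the tray (185,150), pen across both saddles (475,195)–(660,80), die in the small cup (195,440), jar in the large cup (585,455). Top heights of 0.083 m (die) and 0.084 m (jar) match seating on the 5 mm floors. Handing in.

```bash
python3 -c "
from workcell import env
print(env.hand_in())"
```

```text
the job is handed in; nothing more can be done
None
```

I put all four things in their holders, released them and drew the arm back clear. I then handed the job in at about 23 s on the robot's clock; the hand-in gives no verdict.

| Thing | Last check in the top view |
|---|---|
| Metal die | Upright in the smaller cup, about 2–3 mm off centre, top at 0.083 m |
| Dark jar | Upright in the larger cup, top at 0.084 m (about 0.085 m expected) |
| Blue packet | Lies flat and lengthwise in the tray, inside the rim |
| Marker pen | Lies along the rest in both saddles, its middle about 2 mm off along its length |

- **Heights:** each thing met its holder's floor at the height expected before I let go.
- **Bystanders:** the bottle measured within about 3 mm of its first position. I did not measure the dish stack again at the end; no planned move went near it.
- **Jar offset:** a rough depth estimate puts the jar about 7 mm off centre, while the gripper released it about 3 mm off. Both are inside the 10 mm limit.
- **Marker, two readings disagree:** estimating the rest's middle from its screw dots puts the pen about 8 mm to one side. The saddle outlines show it central. Both are inside the 15 mm limit.

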